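Stir the small pralines through the sizing sieve

ROBOT

A 6-joint arm with a two-finger parallel gripper is mounted at the origin on the work surface. World frame = base frame: x ahead of the robot, y to its left, z up, the work surface at z = 0. Lengths are in mm, angles in rad, forces in N, time in s.
With the tool pointing down it reaches from about 275 to 750 mm from the base axis. Payload 10.2 kg.
Tool frame: the origin (TCP) lies midway between the tips of the shut fingers; the grasp point (between the pads) lies 19 mm behind it; z points along the fingers, y is the line along which they close (so a half turn about z gives the same grasp; the last joint's range is limited). The gripper opens to 85 mm and grips with 20 to 120 N. Pads are 22 mm wide; open, the fingers measure 114 mm over their backs; the gripper's body (76 mm by 85 mm) begins 54 mm behind the grasp point. The pads swing forward as they close: fully open they stand 13 mm farther back than shut.
Start: joints at [-1.447, 0.313, 1.498, -0, 1.331, -0.223], TCP at [178.43, -493.755, 231.294] pointing down, gripper open.
Joint ranges: [-2.94, 2.94], [-0.97, 2.17], [0.19, 2.56], [-1.23, 4.37], [0.02, 3.11], [-2.88, 2.88]. Speed limits (rad/s): [2.39, 2.39, 3.01, 3.14, 3.14, 3.14].

INTERFACE

Orientations are given as a unit quaternion [w, x, y, z].
In Python, from rig import sense, capture, finish_job, find_in, place_of gives the robot as it stands. The module is installed in compiled form; this text tells all that it offers.
- The arm moves only by the shell command python3 -m jog 'ROWS' [FORCE]. ROWS is JSON, a list of rows, each an object of numbers: "tx", "ty", "tz": the shift along the tool's x, y, z in mm; "ax", "ay", "az": the turn, a rotation vector about the tool's x, y, z in rad; "jaw": the closure, from -1 (fully open) to 1 (shut), so that 0 is half open. In form: [{"tx": .., "ty": .., "tz": .., "ax": .., "ay": .., "az": .., "jaw": ..}, ...]. A call has 1 to 5 rows; each row shifts and turns the commanded pose from where the row before left it, along the tool's axes as they then stand; what a row does not reach is not made up. A row lasts 1/8 s, in which the tool goes at most 62.5 mm and 10.7 degrees, less where a joint would pass 70% of its speed; a pose out of reach is approached as far as the arm can. A call with a gripper value outside its range is refused whole. The fingers move at their own pace and stop on an object; FORCE is the grip in N (left out, the last holds). Time passes only in rows, so rows that do not move let the fingers close. It gives the time, the measured TCP pose, the force, the opening and the grip force at its end, in the units of the state.
- sense(): the state, without advancing time (a new reading comes with each control period).
- capture(name): name is "scene" or "top" or "wrist"; returns a dict with "color" (400x640x3 uint8, red, green, blue), "depth" (400x640 float32, mm along the optical axis (not along the pixel's ray), 0 where there is no reading), "fx", "fy", "cx", "cy" (pixels), "camera_from_world" (4x4, takes a point from world to camera coordinates); the wrist camera has in their place "mount" (4x4, takes a point from camera to tool coordinates, whose origin is the TCP and whose axes are the flange's). Camera axes: x right, y up, looking along -z (the intrinsics and any distortion apply to the point x, -y, -z); pixel columns grow to the right and rows downward; lengths in mm; the calibration is good to about 2 mm. A picture is of the moment at which its call begins: read the wrist's pose just before it.
- finish_job(): hands the job in; it is judged then, once.
Trained networks look in the newest picture that a camera, given by its name, has taken for a name from the list of things; names that differ only in an ending like _2 or _b are one class to them, and where a whole thing is asked for, a point or a joint stands for the part that bears it (a point fixed in the world has none). Each returns a list of dicts, best first, with "conf" (0 to 1); they miss things now and then, are a little off and sometimes report something else, mostly with a low value. They report only what shows in the picture. A call takes as long as a camera call. They do not tell look-alikes from the thing itself.
- find_in(query, camera): "centre" ([column, row] in pixels, amid what is visible of it).
- place_of(query, camera): "centre" ([column, row] in pixels: a listed point, or the origin of a listed thing).
The state is a dict: "time_s": time; "joints": joint angles; "dq": joint speeds; "tau": joint torques, N m; "eef_pos": TCP position; "ee_rot": TCP orientation; "force": force on the tool from outside, world axes, zero at the start; "wrist_torque": the same for the moment, N m; "grip_width": opening from 0.0 (shut) to 1.0 (fully open); "grip_force": force on a finger pad.
Only numpy, scipy, OpenCV 4.12 (cv2) and the standard library are available. Lean on these libraries where they do the work, as an engineer would, in place of code of your own. Each camera call takes 0.05 s, during which the arm holds its last target. There are 200 camera calls.

TASK

Take the wooden paddle out of the jar, lower its foot onto the bare middle of the sieve plate until you feel it touch, and then stir the pralines round with it, never bearing down hard on the sieve, until all four small ones have dropped through the openings into the tray below and only the large one is left on the plate. Move the pralines with the paddle only, not with the gripper. Then stand the paddle back in the jar, foot down, and leave the bowl and the small mould where they are.

Things in the scene. Friction and masses are not known exactly. Their poses are not given: they have to be found in the camera images.
- sieve: Sizing sieve, fixed: round pale wooden catch tray, radius 127 mm (floor 4 mm thick, lip 20 mm high), and on four thin legs a steel plate 220 mm wide, 5 mm thick, its top 90 mm above the table, solid but for four openings, at +x, +y, -x and -y. A round wall on it, inner radius 105, 3 mm thick, rises to 130 mm above the table. Origin: middle of the tray's underside, z up.
- sieve_plate (a point): Middle of the top of the sieve plate, 90 mm above the table. At the start a disc of 22 mm radius or more is bare here.
- opening_a (a point): Centre of the opening on the sieve's +x side, 72.5 mm from the middle, level with the plate's top. Rectangular: 65 mm long towards the middle (from 40 mm off it right out to the round wall), 38 mm across.
- opening_b (a point): Centre of the opening on the sieve's +y side, 72.5 mm from the middle, level with the plate's top. Rectangular: 65 mm long towards the middle (from 40 mm off it right out to the round wall), 38 mm across.
- opening_c (a point): Centre of the opening on the sieve's -x side, 72.5 mm from the middle, level with the plate's top. Rectangular: 65 mm long towards the middle (from 40 mm off it right out to the round wall), 38 mm across.
- opening_d (a point): Centre of the opening on the sieve's -y side, 72.5 mm from the middle, level with the plate's top. Rectangular: 65 mm long towards the middle (from 40 mm off it right out to the round wall), 38 mm across.
- small_1: Small praline, chocolate brown, squat round dome 26 mm in diameter, 24 mm high, 15 g; starts standing on the plate. Origin: centre of its underside, z along its axis.
- small_2: Small praline, chocolate brown, squat round dome 26 mm in diameter, 24 mm high, 15 g; starts standing on the plate. Origin: centre of its underside, z along its axis.
- small_3: Small praline, chocolate brown, squat round dome 26 mm in diameter, 24 mm high, 15 g; starts standing on the plate. Origin: centre of its underside, z along its axis.
- small_4: Small praline, chocolate brown, squat round dome 26 mm in diameter, 24 mm high, 15 g; starts standing on the plate. Origin: centre of its underside, z along its axis.
- large: Large praline, chocolate brown, squat round dome 72 mm in diameter, 28 mm high, 100 g; too big for the openings; the only one; starts standing on the plate. Origin: centre of its underside, z along its axis.
- paddle: Wooden stirring paddle, 225 mm long, 90 g. Origin: centre of the foot's flat end; z runs up the handle. Foot: flat blade 12 mm thick (along x), 40 mm wide (along y), from 0 to 60 mm; then a square handle, 18 x 18 mm, to 225 mm. It starts in the jar, foot down, leaning about 27 degrees (in its x-z plane), the handle over the rim roughly towards the robot's left (+y).
- paddle_top (a point): Centre of the top end of the paddle's handle, 225 mm from the foot's end.
- jar: White stoneware utensil jar, fixed to the table, round, outer radius 46 mm, inner radius 40 mm, 110 mm high, inner floor 8 mm above the table. Origin: centre of its underside.
- bowl: Bystander: mint-green plastic mixing bowl, 120 mm across, 60 mm high. Origin: centre of its underside.
- mould: Bystander: small brown slab praline mould, 60 x 99 x 22 mm. Origin: centre of the underside.
Not all that is in view belongs to the job. What is shaped like the large but purple or red is not meant.

How it is judged (in metres and radians):
On the way, in this order (a step that is already met when the one before it is completed fails the run):
1. the paddle's foot is set down on the plate near its middle (within 40 mm of it, 1 N or more) (contact force between paddle and sieve above 1 N and horizontal distance between paddle and sieve_plate below 0.04 m and height (world z) of paddle below 0.1 m and angle between paddle's own z axis and vertical below 0.9 rad), for 0.1 s.
2. all four small pralines lie below the plate, in the tray, while the paddle is out of the jar (height (world z) of each of small_1, small_2, small_3, small_4 below 0.075 m and horizontal distance between each of small_1, small_2, small_3, small_4 and sieve below 0.125 m and horizontal distance between paddle and jar above 0.06 m), for 0.1 s.
At the end, for the whole second after the job is handed in: Small pralines in the tray (below 75 mm, within 125 mm of the sieve's axis); large one on the plate (above 80 mm, within 100 mm of the middle); paddle foot down in the jar (within 45 mm of its axis, below 35 mm, tilt below 0.75 rad); all slower than 30 mm/s (height (world z) of each of small_1, small_2, small_3, small_4 below 0.075 m and horizontal distance between each of small_1, small_2, small_3, small_4 and sieve below 0.125 m and height (world z) of large above 0.08 m and horizontal distance between large and sieve below 0.1 m and horizontal distance between paddle and jar below 0.045 m and height (world z) of paddle below 0.035 m and angle between paddle's own z axis and vertical below 0.75 rad and linear speed of each of paddle, small_1, small_2, small_3, small_4, large below 0.03 m/s); the robot touches nothing.
It fails at once if the paddle presses on the sieve with more than 70 N (contact force between paddle and sieve above 70 N).
It fails at once if the gripper touches a praline (contact force between any of the fingers, the arm and small_1 above 0.5 N or contact force between any of the fingers, the arm and small_2 above 0.5 N or contact force between any of the fingers, the arm and small_3 above 0.5 N or contact force between any of the fingers, the arm and small_4 above 0.5 N or contact force between any of the fingers, the arm and large above 0.5 N).
It fails at once if a bystander (bowl, small mould) is moved by more than 20 mm (distance of any of bowl, mould from where it was at the start of the episode above 0.02 m).
It also fails if it takes over 72 s, if anything falls off the work surface, if the arm or the gripper's body presses on something with over 40 N, if the wrist force passes 120 N, or if a joint passes its speed limit or range.

## Working session

There is one attempt and no reset: what is moved stays moved. The work goes in short steps, Python scripts to look and compute and a shell command to move; the robot and the scene stay as the last step left them, time stands still between calls to the robot, and variables do not carry over. Pictures are saved under pics/ and viewed, at most 10 in all, crops included, and the job is handed in when it is done.

```bash
mkdir -p pics; cat > h.py <<'E'
import numpy as np, cv2
from rig import sense, capture, finish_job, find_in, place_of
from scipy.spatial.transform import Rotation as R
def Rt(s): q=s["ee_rot"]; return R.from_quat([q[1],q[2],q[3],q[0]]).as_matrix()
def cw(c):  # world_from_camera
    return np.linalg.inv(np.array(c["camera_from_world"]))
def pts(c):
    d=c["depth"]; v,u=np.mgrid[:d.shape[0],:d.shape[1]]
    P=np.stack([(u-c["cx"])/c["fx"]*d,-(v-c["cy"])/c["fy"]*d,-d],-1)
    T=cw(c); return P@T[:3,:3].T+T[:3,3]
def ray(c,px,z):
    T=cw(c); r=T[:3,:3]@np.array([(px[0]-c["cx"])/c["fx"],-(px[1]-c["cy"])/c["fy"],-1])
    o=T[:3,3]; return o+r*(z-o[2])/r[2]
def save(c,n): cv2.imwrite("pics/"+n,c["color"][:,:,::-1])
E
python3 - <<'E'
from h import *
s=sense(); print(s["time_s"],Rt(s).round(2).tolist())
for n in ["scene","top"]:
    c=capture(n); save(c,n+"0.png"); P=pts(c); print(n,cw(c).round(2).tolist(),c["fx"])
    for q,z in [("sieve",0),("sieve_plate",90),("opening_a",90),("small_1",90),("large",90),("paddle",8),("paddle_top",200),("jar",0),("bowl",0),("mould",0)]:
        for r in place_of(q,n)[:6]:
            u,v=np.round(r["centre"]).astype(int)
            print(q,round(r["conf"],2),u,v,ray(c,r["centre"],z).round()[:2], P[min(v,399),min(u,639)].round())
E
```

```text
0.0 [[0.94, 0.34, -0.0], [0.34, -0.94, 0.0], [0.0, -0.0, -1.0]]
scene [[0.87, -0.3, 0.38, 922.16], [0.49, 0.56, -0.67, -789.44], [-0.01, 0.77, 0.64, 810.15], [0.0, 0.0, 0.0, 1.0]] 479.8979951538542
sieve 0.87 307 280 [ 544. -205.] [ 599. -290.  116.]
sieve 0.52 320 225 [483. -39.] [ 540. -138.  106.]
sieve_plate 0.93 305 248 [ 538. -198.] [ 539. -200.   91.]
opening_a 0.95 314 275 [ 591. -254.] [ 610. -283.  129.]
opening_a 0.92 275 254 [ 492. -242.] [ 506. -260.  111.]
opening_a 0.89 305 228 [ 507. -147.] [454. -65.  -2.]
opening_a 0.81 344 246 [ 607. -155.] [569. -79.   4.]
small_1 0.7 319 224 [ 528. -121.] [ 536. -136.  106.]
small_1 0.58 284 240 [ 487. -201.] [ 488. -202.   92.]
small_1 0.55 333 265 [ 613. -213.] [ 616. -221.  100.]
small_1 0.47 334 236 [ 574. -139.] [ 580. -149.  102.]
large 0.94 289 269 [ 540. -265.] [ 554. -283.  115.]
large 0.82 273 385 [ 650. -485.] [ 626. -458.   27.]
large 0.6 210 247 [ 362. -292.] [ 312. -248.   25.]
large 0.34 308 210 [482. -91.] [ 492. -107.  105.]
paddle_top 0.69 392 96 [509. 303.] [380. 652.   7.]
paddle_top 0.27 306 247 [ 598. -286.]
[... 815 characters left out ...]
08. -209.] [ 604. -205.  111.]
small_1 0.49 354 189 [ 533. -134.] [ 532. -133.  112.]
small_1 0.49 379 210 [ 483. -192.] [ 483. -190.  112.]
large 0.9 474 162 [ 596. -420.] [ 605. -439.   29.]
large 0.83 407 188 [ 536. -259.] [ 533. -254.  120.]
large 0.65 391 281 [ 317. -220.] [ 308. -227.   28.]
large 0.46 356 173 [ 572. -138.] [ 569. -137.  113.]
paddle 0.95 228 182 [559. 184.] [550. 161. 108.]
paddle 0.42 358 169 [ 591. -148.] [ 578. -142.  115.]
paddle_top 0.58 163 193 [518. 275.] [518. 273. 206.]
paddle_top 0.44 299 236 [426. -11.] [421.   2.  22.]
jar 0.72 224 190 [538. 197.] [537. 188.  35.]
bowl 0.6 298 125 [709.   5.] [706.   5.   8.]
mould 0.82 301 234 [426.  -2.] [426.  -4.  29.]
```

```bash
python3 - <<'E'
import cv2
a=cv2.imread("pics/top0.png")[100:300,110:510]; cv2.imwrite("pics/top0c.png",cv2.resize(a,(800,400),interpolation=3))
a=cv2.imread("pics/scene0.png"); cv2.imwrite("pics/scene0c.png",a)
E
```

```text
(no output)
```

View pics/top0c.png

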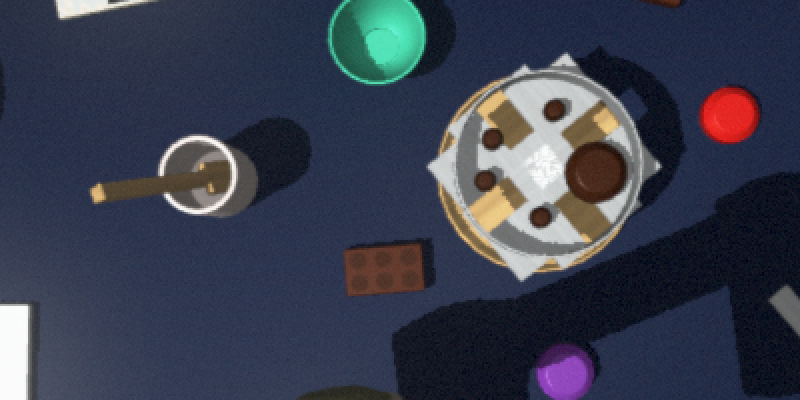

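View pics/scene0c.png

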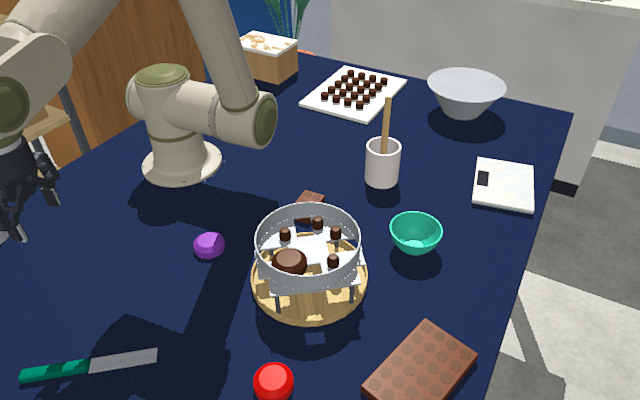

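Top crop shows the sieve middle at about (545,165), openings along the diagonals, the four smalls at (555,110), (492,139), (485,181), (540,217), and the large one at (597,172). The jar is at (198,175) with the handle leaning left (+y). The scene view agrees. Red and purple are decoys.

```bash
cat > m.py <<'E'
from h import *
from scipy.optimize import least_squares
def circ(p,r):
    return least_squares(lambda c:np.hypot(*(p-c).T)-r,np.median(p,0),loss="soft_l1",f_scale=2).x
def pral(c,S):
    P=pts(c); rr=np.hypot(P[...,0]-S[0],P[...,1]-S[1])
    rgb=c["color"].astype(int); dark=(rgb[...,0]-rgb[...,2]>8)&(rgb.sum(-1)<260)
    m=((P[...,2]>97)&(P[...,2]<124)&(rr<98)&dark).astype(np.uint8)
    n,l,st,ce=cv2.connectedComponentsWithStats(m)
    return [(st[i,4],*ray(c,ce[i],102 if st[i,4]<300 else 104).round(1)[:2],P[l==i][:,2].max().round()) for i in range(1,n) if st[i,4]>15]
E
python3 - <<'E'
from m import *
c=capture("top"); P=pts(c); xy=P[...,:2]; z=P[...,2]
r=np.hypot(*(xy-[545,-203]).transpose(2,0,1))
S=circ(xy[(z>122)&(z<136)&(r<125)&(r>85)],106.5); print("sieve rim",S, ((z>122)&(z<136)&(r<125)&(r>85)).sum())
rj=np.hypot(*(xy-[540,190]).transpose(2,0,1))
k=(z>100)&(z<116)&(rj<65)&(rj>30)
J=circ(xy[k],43); print("jar",J,k.sum())
# yaw from hole mask
d=xy-S; r=np.hypot(*d.transpose(2,0,1)); m=(r>45)&(r<85)&(z<30)
a=np.arctan2(d[...,1],d[...,0])[m]; print("yaw",np.rad2deg(np.angle(np.exp(4j*a).mean())/4), m.sum())
print(pral(c,S))
k=(z>118)&(z<230)&(np.hypot(*(xy-[530,230]).transpose(2,0,1))<90)
Q=P[k]; mu=Q.mean(0); v=np.linalg.svd(Q-mu)[2][0]; v*=np.sign(v[2]); print("pad",k.sum(),mu,v,"tilt",np.rad2deg(np.arccos(v[2])))
t=(Q-mu)@v; print("top end",mu+v*t.max(), mu+v*t.min())
top=Q[t>t.max()-25]; print(top.mean(0))
c=capture("scene"); P=pts(c); z=P[...,2];xy=P[...,:2]
r=np.hypot(*(xy-[545,-203]).transpose(2,0,1)); print("scene rim",circ(xy[(z>124)&(z<134)&(r<125)&(r>85)],106.5))
rj=np.hypot(*(xy-[540,190]).transpose(2,0,1)); k=(z>104)&(z<114)&(rj<65)&(rj>30); print("scene jar",circ(xy[k],43))
k=(z>122)&(z<235)&(np.hypot(*(xy-[530,230]).transpose(2,0,1))<90)
Q=P[k]; mu=np.median(Q,0); v=np.linalg.svd(Q-mu)[2][0]; v*=np.sign(v[2]); print("pad",k.sum(),mu,v,Q[Q[:,2]>np.percentile(Q[:,2],95)].mean(0))
print(pral(c,S))
E
```

```text
sieve rim [ 546.99790176 -198.80010471] 493
jar [538.88831205 202.3854821 ] 341
yaw 38.39060505472165 785
[(np.int32(83), np.float64(612.6), np.float64(-210.2), np.float64(118.0)), (np.int32(91), np.float64(579.4), np.float64(-138.0), np.float64(118.0)), (np.int32(727), np.float64(539.2), np.float64(-258.2), np.float64(123.0)), (np.int32(86), np.float64(529.3), np.float64(-128.2), np.float64(117.0)), (np.int32(81), np.float64(486.7), np.float64(-192.5), np.float64(118.0))]
pad 386 [518.11258624 256.10175632 172.9110243 ] [-0.16460456  0.46722426  0.86868108] tilt 29.69426706663822
top end [510.41345353 277.95547445 213.54228656] [528.5649406  226.43311511 117.7499604 ]
[511.92966389 273.92007297 205.02501008]
scene rim [ 546.30267202 -198.98570715]
scene jar [538.13569442 202.43727534]
pad 278 [519.37755584 253.89709322 168.15348953] [-0.16153254  0.43758508  0.88454877] [512.06746075 274.90987108 211.90664595]
[(np.int32(76), np.float64(529.9), np.float64(-132.7), np.float64(115.0)), (np.int32(73), np.float64(578.7), np.float64(-140.7), np.float64(114.0)), (np.int32(77), np.float64(487.6), np.float64(-197.0), np.float64(113.0)), (np.int32(338), np.float64(546.4), np.float64(-263.5), np.float64(120.0)), (np.int32(80), np.float64(611.9), np.float64(-214.5), np.float64(115.0))]
```

```bash
J="python3 -m jog"
R='{"tx":33.8,"ty":-37.6,"tz":-1,"jaw":-1}'
python3 -m jog '[{"tx":15,"ty":-17,"tz":-1,"jaw":-1},{"tx":33.8,"ty":-37.6,"tz":-1,"jaw":-1},{"tx":33.8,"ty":-37.6,"tz":-1,"jaw":-1},{"tx":33.8,"ty":-37.6,"tz":-1,"jaw":-1},{"tx":33.8,"ty":-37.6,"tz":-1,"jaw":-1}]' 80
python3 -m jog '[{"tx":33.8,"ty":-37.6,"tz":-1,"jaw":-1},{"tx":33.8,"ty":-37.6,"tz":-1,"jaw":-1},{"tx":33.8,"ty":-37.6,"tz":-1,"jaw":-1},{"tx":33.8,"ty":-37.6,"tz":-1,"jaw":-1},{"tx":33.8,"ty":-37.6,"tz":-1,"jaw":-1}]'
python3 -m jog '[{"tx":33.8,"ty":-37.6,"tz":-1,"jaw":-1},{"tx":33.8,"ty":-37.6,"tz":-1,"jaw":-1},{"tx":33.8,"ty":-37.6,"tz":-1,"jaw":-1},{"tx":33.8,"ty":-37.6,"tz":-1,"jaw":-1},{"tx":15,"ty":-17,"tz":-1,"jaw":-1}]'
python3 -m jog '[{"ax":-0.167,"jaw":-1},{"ax":-0.167,"jaw":-1},{"ax":-0.166,"jaw":-1}]'
cat >> h.py <<'E'
def to(target,s=None):
    s=s or sense(); return (Rt(s).T@(np.array(target)-s["eef_pos"])).round(1)
E
python3 -c "
from h import *
s=sense();print(s['joints'],Rt(s).round(3).tolist(),to([501.3,302.6,246]),to([517.6,257.4,158.3]))"
```

```text
[-1.44740123e+00  3.12886891e-01  1.49773439e+00  1.68298194e-05
  1.33098925e+00 -2.23416345e-01] [[0.94, 0.34, 0.0], [0.34, -0.94, 0.0], [0.0, -0.0, -1.0]] [ 574.3 -639.2  -14.7] [ 574.3 -591.1   73. ]schema error: expected keys tx, ty, tz, ax, ay, az, jaw
schema error: expected keys tx, ty, tz, ax, ay, az, jaw
schema error: expected keys tx, ty, tz, ax, ay, az, jaw
schema error: expected keys tx, ty, tz, ax, ay, az, jaw
```

```bash
python3 -m jog '[{"tx":15,"ty":-17,"tz":-1,"ax":0,"ay":0,"az":0,"jaw":-1},{"tx":33.8,"ty":-37.6,"tz":-1,"ax":0,"ay":0,"az":0,"jaw":-1},{"tx":33.8,"ty":-37.6,"tz":-1,"ax":0,"ay":0,"az":0,"jaw":-1},{"tx":33.8,"ty":-37.6,"tz":-1,"ax":0,"ay":0,"az":0,"jaw":-1},{"tx":33.8,"ty":-37.6,"tz":-1,"ax":0,"ay":0,"az":0,"jaw":-1}]' 80
python3 -m jog '[{"tx":33.8,"ty":-37.6,"tz":-1,"ax":0,"ay":0,"az":0,"jaw":-1},{"tx":33.8,"ty":-37.6,"tz":-1,"ax":0,"ay":0,"az":0,"jaw":-1},{"tx":33.8,"ty":-37.6,"tz":-1,"ax":0,"ay":0,"az":0,"jaw":-1},{"tx":33.8,"ty":-37.6,"tz":-1,"ax":0,"ay":0,"az":0,"jaw":-1},{"tx":33.8,"ty":-37.6,"tz":-1,"ax":0,"ay":0,"az":0,"jaw":-1}]'
python3 -m jog '[{"tx":33.8,"ty":-37.6,"tz":-1,"ax":0,"ay":0,"az":0,"jaw":-1},{"tx":33.8,"ty":-37.6,"tz":-1,"ax":0,"ay":0,"az":0,"jaw":-1},{"tx":33.8,"ty":-37.6,"tz":-1,"ax":0,"ay":0,"az":0,"jaw":-1},{"tx":33.8,"ty":-37.6,"tz":-1,"ax":0,"ay":0,"az":0,"jaw":-1},{"tx":33.8,"ty":-37.6,"tz":-1,"ax":0,"ay":0,"az":0,"jaw":-1}]'
python3 -m jog '[{"tx":15,"ty":-17,"tz":-1,"ax":0,"ay":0,"az":0,"jaw":-1},{"tx":0,"ty":0,"tz":0,"ax":-0.167,"ay":0,"az":0,"jaw":-1},{"tx":0,"ty":0,"tz":0,"ax":-0.167,"ay":0,"az":0,"jaw":-1},{"tx":0,"ty":0,"tz":0,"ax":-0.166,"ay":0,"az":0,"jaw":-1}]'
python3 -c "
from h import *
s=sense();print(s['joints'],Rt(s).round(3).tolist(),to([501.3,302.6,246]),to([517.6,257.4,158.3]))"
```

```text
time_s: 1.82
eef_pos: [263.1, -283.8, 236.4]
ee_rot: [0.0, 0.985, 0.172, 0.0]
force: [1.1, -0.7, -0.0]
grip_width: 1.001
grip_force: 0.0
time_s: 2.45
eef_pos: [358.2, -49.5, 241.6]
ee_rot: [0.0, 0.985, 0.172, 0.0]
force: [0.3, -1.1, 0.4]
grip_width: 1.001
grip_force: 0.0
time_s: 3.08
eef_pos: [453.3, 185.0, 246.4]
ee_rot: [0.0, 0.985, 0.173, 0.0]
force: [0.8, -0.9, 0.8]
grip_width: 0.997
grip_force: 0.0
time_s: 3.58
eef_pos: [461.4, 204.6, 247.9]
ee_rot: [0.246, 0.954, 0.167, 0.044]
force: [0.4, 0.4, 0.1]
grip_width: 1.003
grip_force: 0.0
[ 0.43096588  0.33062353  1.51426576 -0.51487523  1.36997271  1.77887199] [[0.94, 0.297, 0.166], [0.34, -0.823, -0.455], [0.002, 0.484, -0.875]] [ 70.9 -69.8 -36.3] [ 70.6 -70.2  63.7]
```

```bash
python3 -m jog '[{"tx":20,"ty":-20,"tz":-20,"ax":0,"ay":0,"az":0,"jaw":-1},{"tx":25,"ty":-25,"tz":-16,"ax":0,"ay":0,"az":0,"jaw":-1},{"tx":25.7,"ty":-24.8,"tz":0,"ax":0,"ay":0,"az":0,"jaw":-1},{"tx":0,"ty":0,"tz":0,"ax":0,"ay":0,"az":0,"jaw":-1},{"tx":0,"ty":0,"tz":0,"ax":0,"ay":0,"az":0,"jaw":-1}]'
python3 - <<'E'
from h import *
s=sense(); c=capture("wrist"); save(c,"w1.png")
d=c["depth"]; v,u=np.mgrid[:400,:640]
P=np.stack([(u-c["cx"])/c["fx"]*d,-(v-c["cy"])/c["fy"]*d,-d],-1); M=np.array(c["mount"]); P=P@M[:3,:3].T+M[:3,3]
print(M.round(2).tolist(), "pre err",to([501.3,302.6,246],s))
k=(d>0)&(np.abs(P[...,0])<40)&(np.abs(P[...,1])<40)&(P[...,2]>15)&(P[...,2]<130)
for a,b in [(30,60),(60,90),(90,130)]:
    m=k&(P[...,2]>=a)&(P[...,2]<b); Q=P[m]
    if len(Q): print(a,b,len(Q),np.percentile(Q,[3,50,97],axis=0).round(1).tolist())
E
```

```text
time_s: 4.2
eef_pos: [500.9, 301.8, 245.6]
ee_rot: [0.244, 0.954, 0.167, 0.043]
force: [0.2, -0.6, 0.3]
grip_width: 1.002
grip_force: 0.0
[[-0.0, 0.95, 0.31, 80.36], [1.0, 0.0, -0.0, 0.0], [-0.0, 0.31, -0.95, -142.36], [0.0, 0.0, 0.0, 1.0]] pre err [ 0.7 -0.4 -0.7]
30 60 767 [[-6.4, -8.0, 40.3], [4.8, 0.2, 41.8], [10.1, 8.3, 57.5]]
60 90 263 [[7.5, -8.7, 60.5], [9.8, -0.5, 73.8], [10.3, 7.9, 89.0]]
90 130 230 [[7.7, -9.2, 91.1], [9.9, -1.4, 108.5], [10.4, 7.2, 129.2]]
```

View pics/w1.png

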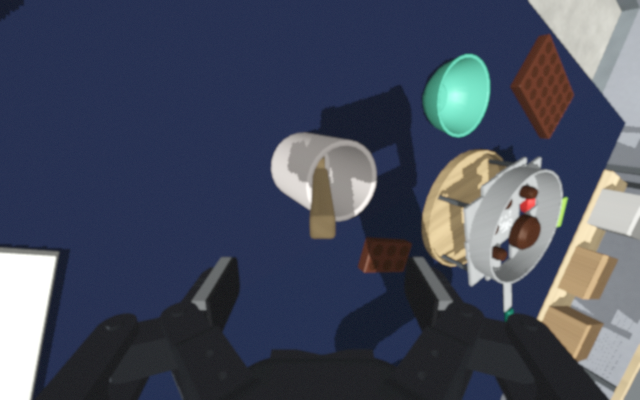

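The wrist view shows the handle centred between the fingers, with its top end at (322,237), about 41 mm ahead of the TCP. The approach is clear, so I'll go in and grip.

```bash
python3 -m jog '[{"tx":1,"ty":-0.5,"tz":25,"ax":0,"ay":0,"az":0,"jaw":-1},{"tx":0,"ty":0,"tz":30,"ax":0,"ay":0,"az":0,"jaw":-1},{"tx":0,"ty":0,"tz":30,"ax":0,"ay":0,"az":0,"jaw":-1},{"tx":0,"ty":0,"tz":14,"ax":0,"ay":0,"az":0,"jaw":0},{"tx":0,"ty":0,"tz":0,"ax":0,"ay":0,"az":0,"jaw":1}]' 100
python3 -m jog '[{"tx":0,"ty":0,"tz":0,"ax":0,"ay":0,"az":0,"jaw":1},{"tx":0,"ty":0,"tz":0,"ax":0,"ay":0,"az":0,"jaw":1},{"tx":0,"ty":0,"tz":0,"ax":0,"ay":0,"az":0,"jaw":1},{"tx":0,"ty":0,"tz":0,"ax":0,"ay":0,"az":0,"jaw":1}]'
```

```text
time_s: 4.88
eef_pos: [517.9, 257.8, 158.6]
ee_rot: [0.244, 0.954, 0.167, 0.043]
force: [-0.0, -0.7, 1.0]
grip_width: 0.605
grip_force: 0.0
time_s: 5.38
eef_pos: [518.1, 258.7, 158.9]
ee_rot: [0.243, 0.954, 0.167, 0.043]
force: [-1.0, 2.3, 3.0]
grip_width: 0.194
grip_force: 97.4
```

```bash
python3 -m jog '[{"tx":0,"ty":0,"tz":-15,"ax":0,"ay":0,"az":0,"jaw":1},{"tx":0,"ty":0,"tz":-35,"ax":0,"ay":0,"az":0,"jaw":1},{"tx":0,"ty":0,"tz":-40,"ax":0,"ay":0,"az":0,"jaw":1},{"tx":0,"ty":0,"tz":-40,"ax":0,"ay":0,"az":0,"jaw":1},{"tx":0,"ty":0,"tz":-30,"ax":0,"ay":0,"az":0,"jaw":1}]'
python3 -m jog '[{"tx":0,"ty":0,"tz":-15,"ax":0.1,"ay":0,"az":0,"jaw":1},{"tx":0,"ty":0,"tz":-5,"ax":0.15,"ay":0,"az":0,"jaw":1},{"tx":0,"ty":0,"tz":0,"ax":0.15,"ay":0,"az":0,"jaw":1},{"tx":0,"ty":0,"tz":0,"ax":0.1,"ay":0,"az":0,"jaw":1},{"tx":0,"ty":0,"tz":0,"ax":0,"ay":0,"az":0,"jaw":1}]'
python3 - <<'E'
from h import *
s=sense(); print(Rt(s).round(3).tolist(), s["joints"].round(2), to([546.6,-199,320],s))
c=capture("top"); P=pts(c); print(c["color"].shape)
c=capture("wrist"); save(c,"w2.png")
d=c["depth"]; v,u=np.mgrid[:400,:640]
P=np.stack([(u-c["cx"])/c["fx"]*d,-(v-c["cy"])/c["fy"]*d,-d],-1); M=np.array(c["mount"]); P=P@M[:3,:3].T+M[:3,3]
k=(d>0)&(np.abs(P[...,0])<60)&(np.abs(P[...,1])<60)&(P[...,2]>-10)&(P[...,2]<180)
for a,b in [(-10,20),(20,60),(60,100),(100,140),(140,180)]:
    m=k&(P[...,2]>=a)&(P[...,2]<b); Q=P[m]
    if len(Q): print(a,b,len(Q),np.percentile(Q,[3,50,97],axis=0).round(1).tolist())
E
```

```text
time_s: 6.0
eef_pos: [491.3, 331.5, 301.0]
ee_rot: [0.243, 0.954, 0.167, 0.043]
force: [0.2, 0.3, 0.3]
grip_width: 0.197
grip_force: 100.0
time_s: 6.62
eef_pos: [489.0, 338.1, 317.2]
ee_rot: [0.0, 0.985, 0.172, 0.0]
force: [0.3, -0.4, -1.0]
grip_width: 0.196
grip_force: 100.1
[[0.941, 0.338, 0.001], [0.338, -0.941, -0.001], [0.0, 0.001, -1.0]] [ 0.41  0.43  1.11 -0.    1.6   1.63] [-127.6  524.9   -2.4]
(400, 640, 3)
-10 20 942 [[6.6, -16.6, -9.7], [8.5, -0.3, -1.0], [11.0, 16.8, 18.7]]
20 60 561 [[6.3, -8.5, 21.0], [8.5, -0.3, 37.3], [9.0, 8.0, 57.9]]
60 100 330 [[6.5, -8.6, 61.1], [8.4, -0.4, 77.9], [8.9, 7.9, 98.6]]
100 140 292 [[8.0, -6.0, 101.2], [15.6, -0.4, 109.1], [19.6, 5.1, 137.3]]
140 180 56 [[18.3, -6.1, 141.3], [19.4, -0.5, 151.9], [19.8, 4.7, 163.2]]
```

View pics/w2.png

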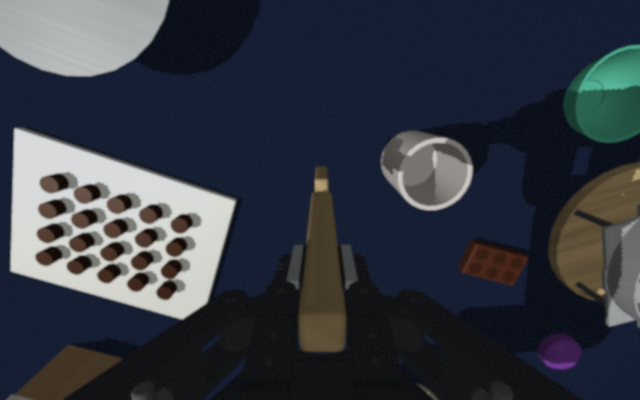

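The paddle is held straight in the hand, with its foot at (320,175) in the wrist view.

```bash
python3 -m jog '[{"tx":-10.6,"ty":43.7,"tz":0,"ax":0,"ay":0,"az":0,"jaw":1},{"tx":-10.6,"ty":43.7,"tz":0,"ax":0,"ay":0,"az":0,"jaw":1},{"tx":-10.6,"ty":43.7,"tz":0,"ax":0,"ay":0,"az":0,"jaw":1},{"tx":-10.6,"ty":43.7,"tz":0,"ax":0,"ay":0,"az":0,"jaw":1},{"tx":-10.6,"ty":43.7,"tz":0,"ax":0,"ay":0,"az":0,"jaw":1}]'
python3 -m jog '[{"tx":-10.6,"ty":43.7,"tz":0,"ax":0,"ay":0,"az":0,"jaw":1},{"tx":-10.6,"ty":43.7,"tz":0,"ax":0,"ay":0,"az":0,"jaw":1},{"tx":-10.6,"ty":43.7,"tz":0,"ax":0,"ay":0,"az":0,"jaw":1},{"tx":-10.6,"ty":43.7,"tz":0,"ax":0,"ay":0,"az":0,"jaw":1},{"tx":-10.6,"ty":43.7,"tz":0,"ax":0,"ay":0,"az":0,"jaw":1}]'
python3 -m jog '[{"tx":-10.6,"ty":43.7,"tz":0,"ax":0,"ay":0,"az":0,"jaw":1},{"tx":-10.6,"ty":43.7,"tz":0,"ax":0,"ay":0,"az":0,"jaw":1},{"tx":0,"ty":0,"tz":0,"ax":0,"ay":0,"az":-0.15,"jaw":1},{"tx":0,"ty":0,"tz":0,"ax":0,"ay":0,"az":-0.16,"jaw":1},{"tx":0,"ty":0,"tz":0,"ax":0,"ay":0,"az":-0.16,"jaw":1}]'
python3 -m jog '[{"tx":0,"ty":0,"tz":0,"ax":0,"ay":0,"az":-0.16,"jaw":1},{"tx":0,"ty":0,"tz":0,"ax":0,"ay":0,"az":-0.16,"jaw":1},{"tx":0,"ty":0,"tz":0,"ax":0,"ay":0,"az":-0.16,"jaw":1},{"tx":0,"ty":0,"tz":0,"ax":0,"ay":0,"az":-0.15,"jaw":1},{"tx":0,"ty":0,"tz":0,"ax":0,"ay":0,"az":0,"jaw":1}]'
python3 - <<'E'
from h import *
s=sense(); print(Rt(s).round(3).tolist(), s["joints"].round(2), to([546.6,-199,264],s))
E
```

```text
time_s: 7.35
eef_pos: [513.0, 114.9, 316.6]
ee_rot: [0.001, 0.985, 0.173, -0.0]
force: [0.6, -0.2, -0.4]
grip_width: 0.196
grip_force: 100.1
time_s: 7.98
eef_pos: [537.8, -108.6, 316.5]
ee_rot: [0.001, 0.985, 0.173, -0.001]
force: [-0.1, -0.3, -0.3]
grip_width: 0.194
grip_force: 100.1
time_s: 8.6
eef_pos: [547.7, -196.6, 316.3]
ee_rot: [0.0, 0.916, 0.4, -0.001]
force: [-0.7, -0.0, -0.6]
grip_width: 0.194
grip_force: 100.0
time_s: 9.22
eef_pos: [547.7, -196.6, 316.4]
ee_rot: [-0.0, 0.749, 0.662, -0.001]
force: [-0.5, 0.2, -0.8]
grip_width: 0.198
grip_force: 100.0
[[0.123, 0.992, -0.001], [0.992, -0.123, -0.001], [-0.001, -0.001, -1.0]] [-0.55  0.4   1.15 -0.    1.59 -0.42] [-2.5 -0.7 52.4]
```

```bash
python3 -m jog '[{"tx":-2.5,"ty":-0.7,"tz":10,"ax":0,"ay":0,"az":0,"jaw":1},{"tx":0,"ty":0,"tz":18,"ax":0,"ay":0,"az":0,"jaw":1},{"tx":0,"ty":0,"tz":17,"ax":0,"ay":0,"az":0,"jaw":1},{"tx":0,"ty":0,"tz":7,"ax":0,"ay":0,"az":0,"jaw":1},{"tx":0,"ty":0,"tz":2,"ax":0,"ay":0,"az":0,"jaw":1}]'
python3 -m jog '[{"tx":0,"ty":0,"tz":2,"ax":0,"ay":0,"az":0,"jaw":1},{"tx":0,"ty":0,"tz":1.5,"ax":0,"ay":0,"az":0,"jaw":1}]'
python3 -m jog '[{"tx":0,"ty":0,"tz":1.5,"ax":0,"ay":0,"az":0,"jaw":1}]'
```

```text
time_s: 9.85
eef_pos: [546.3, -199.7, 262.2]
ee_rot: [-0.0, 0.75, 0.662, -0.0]
force: [-0.1, 0.1, -0.3]
grip_width: 0.193
grip_force: 100.0
time_s: 10.1
eef_pos: [546.5, -199.8, 259.3]
ee_rot: [0.0, 0.75, 0.662, 0.0]
force: [-0.7, -1.2, -1.5]
grip_width: 0.195
grip_force: 100.0
time_s: 10.22
eef_pos: [546.6, -199.9, 258.5]
ee_rot: [0.001, 0.75, 0.662, 0.0]
force: [-1.3, 0.7, 11.0]
grip_width: 0.195
grip_force: 101.5
```

```bash
python3 -m jog '[{"tx":0,"ty":0,"tz":1,"ax":0,"ay":0,"az":0,"jaw":1}]'
```

```text
time_s: 10.35
eef_pos: [546.6, -199.9, 258.5]
ee_rot: [0.001, 0.75, 0.662, 0.0]
force: [-2.3, 1.1, 14.1]
grip_width: 0.194
grip_force: 101.9
```

```bash
python3 -m jog '[{"tx":0,"ty":0,"tz":0,"ax":0,"ay":0,"az":0,"jaw":1},{"tx":0,"ty":0,"tz":-5,"ax":0,"ay":0,"az":0,"jaw":1},{"tx":11,"ty":0,"tz":0,"ax":0,"ay":0,"az":0,"jaw":1},{"tx":11,"ty":0,"tz":0,"ax":0,"ay":0,"az":0,"jaw":1},{"tx":11,"ty":0,"tz":0,"ax":0,"ay":0,"az":0,"jaw":1}]'
python3 -m jog '[{"tx":11,"ty":0,"tz":0,"ax":0,"ay":0,"az":0,"jaw":1},{"tx":11,"ty":0,"tz":0,"ax":0,"ay":0,"az":0,"jaw":1},{"tx":11,"ty":0,"tz":0,"ax":0,"ay":0,"az":0,"jaw":1}]'
python3 -m jog '[{"tx":-0.33,"ty":6.6,"tz":0,"ax":0,"ay":0,"az":0.1,"jaw":1},{"tx":-0.33,"ty":6.6,"tz":0,"ax":0,"ay":0,"az":0.1,"jaw":1},{"tx":-0.33,"ty":6.6,"tz":0,"ax":0,"ay":0,"az":0.1,"jaw":1},{"tx":-0.33,"ty":6.6,"tz":0,"ax":0,"ay":0,"az":0.1,"jaw":1},{"tx":-0.33,"ty":6.6,"tz":0,"ax":0,"ay":0,"az":0.1,"jaw":1}]'
cat > chk.py <<'E'
from m import *
s=sense(); d=np.array(s["eef_pos"][:2])-[546.6,-199]; A=Rt(s)
print("r %.1f at %.1f, toolx %.1f, z %.1f"%(np.hypot(*d),np.rad2deg(np.arctan2(d[1],d[0])),np.rad2deg(np.arctan2(A[1,0],A[0,0])),s["eef_pos"][2]), "J",s["joints"].round(2),s["time_s"])
for n in ["top","scene"]:
    c=capture(n)
    for p in pral(c,np.array([546.6,-199])):
        e=np.array(p[1:3])-[546.6,-199]; print(n,p[0],p[3],"rel",e.round(),"r %.0f ang %.0f"%(np.hypot(*e),np.rad2deg(np.arctan2(e[1],e[0]))))
save(c,"last_scene.png")
E
python3 chk.py
```

```text
time_s: 10.98
eef_pos: [550.5, -165.9, 261.3]
ee_rot: [-0.0, 0.749, 0.662, -0.0]
force: [-0.5, 0.5, -0.8]
grip_width: 0.196
grip_force: 100.1
time_s: 11.35
eef_pos: [554.6, -133.5, 261.5]
ee_rot: [0.0, 0.75, 0.662, 0.0]
force: [-0.3, 0.4, -1.1]
grip_width: 0.194
grip_force: 100.1
time_s: 11.98
eef_pos: [585.2, -145.9, 261.5]
ee_rot: [-0.0, 0.891, 0.454, -0.0]
force: [-0.0, 0.1, 0.2]
grip_width: 0.197
grip_force: 100.0
r 65.7 at 54.0, toolx 54.1, z 261.5 J [-0.44  0.47  1.19  0.    1.48  0.19] 11.975
top 412 124.0 rel [-13. -70.] r 71 ang -100
scene 73 115.0 rel [-17.  66.] r 69 ang 104
scene 111 116.0 rel [-62.   6.] r 62 ang 174
scene 440 120.0 rel [ -6. -64.] r 64 ang -95
scene 113 117.0 rel [ 64. -12.] r 65 ang -11
```

```bash
python3 -m jog '[{"tx":-0.33,"ty":6.6,"tz":0,"ax":0,"ay":0,"az":0.1,"jaw":1},{"tx":-0.33,"ty":6.6,"tz":0,"ax":0,"ay":0,"az":0.1,"jaw":1},{"tx":-0.33,"ty":6.6,"tz":0,"ax":0,"ay":0,"az":0.1,"jaw":1},{"tx":-0.33,"ty":6.6,"tz":0,"ax":0,"ay":0,"az":0.1,"jaw":1},{"tx":-0.33,"ty":6.6,"tz":0,"ax":0,"ay":0,"az":0.1,"jaw":1}]'
python3 -m jog '[{"tx":-0.33,"ty":6.6,"tz":0,"ax":0,"ay":0,"az":0.1,"jaw":1},{"tx":-0.33,"ty":6.6,"tz":0,"ax":0,"ay":0,"az":0.1,"jaw":1},{"tx":-0.33,"ty":6.6,"tz":0,"ax":0,"ay":0,"az":0.1,"jaw":1},{"tx":-0.33,"ty":6.6,"tz":0,"ax":0,"ay":0,"az":0.1,"jaw":1},{"tx":-0.33,"ty":6.6,"tz":0,"ax":0,"ay":0,"az":0.1,"jaw":1}]'
python3 -m jog '[{"tx":-0.33,"ty":6.6,"tz":0,"ax":0,"ay":0,"az":0.1,"jaw":1},{"tx":-0.33,"ty":6.6,"tz":0,"ax":0,"ay":0,"az":0.1,"jaw":1},{"tx":-0.33,"ty":6.6,"tz":0,"ax":0,"ay":0,"az":0.1,"jaw":1},{"tx":-0.33,"ty":6.6,"tz":0,"ax":0,"ay":0,"az":0.1,"jaw":1}]'
python3 chk.py
```

```text
time_s: 12.7
eef_pos: [606.0, -171.1, 261.5]
ee_rot: [-0.0, 0.975, 0.221, -0.0]
force: [-1.0, 1.2, -0.4]
grip_width: 0.203
grip_force: 100.0
time_s: 13.32
eef_pos: [612.3, -203.2, 261.4]
ee_rot: [-0.0, 1.0, -0.027, -0.0]
force: [-0.1, -0.5, -0.9]
grip_width: 0.199
grip_force: 100.0
time_s: 13.82
eef_pos: [605.7, -228.6, 261.5]
ee_rot: [-0.0, 0.974, -0.225, -0.0]
force: [0.0, 0.4, -0.3]
grip_width: 0.197
grip_force: 100.0
r 66.1 at -26.6, toolx -26.0, z 261.5 J [-0.54  0.58  1.02  0.    1.54  1.48] 13.825
top 16 118.0 rel [-12.  78.] r 79 ang 99
scene 54 113.0 rel [-20.  64.] r 67 ang 107
scene 112 116.0 rel [-62.   6.] r 62 ang 174
scene 554 121.0 rel [-10. -56.] r 57 ang -100
```

View pics/last_scene.png

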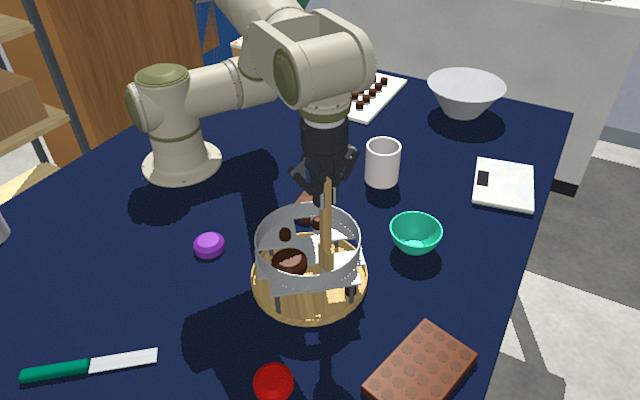

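The scene view shows one small in the tray at (352,290), two still on the plate at (285,234) and (317,224), the large one at (290,262), and the paddle at (328,250). I'll finish this sweep and then reverse it.

```bash
python3 -m jog '[{"tx":-0.33,"ty":6.6,"tz":0,"ax":0,"ay":0,"az":0.1,"jaw":1},{"tx":-0.33,"ty":6.6,"tz":0,"ax":0,"ay":0,"az":0.1,"jaw":1},{"tx":-1.07,"ty":-11.8,"tz":0,"ax":0,"ay":0,"az":-0.18,"jaw":1},{"tx":-1.07,"ty":-11.8,"tz":0,"ax":0,"ay":0,"az":-0.18,"jaw":1},{"tx":-1.07,"ty":-11.8,"tz":0,"ax":0,"ay":0,"az":-0.18,"jaw":1}]'
python3 -m jog '[{"tx":-1.07,"ty":-11.8,"tz":0,"ax":0,"ay":0,"az":-0.18,"jaw":1},{"tx":-1.07,"ty":-11.8,"tz":0,"ax":0,"ay":0,"az":-0.18,"jaw":1},{"tx":-1.07,"ty":-11.8,"tz":0,"ax":0,"ay":0,"az":-0.18,"jaw":1},{"tx":-1.07,"ty":-11.8,"tz":0,"ax":0,"ay":0,"az":-0.18,"jaw":1},{"tx":-1.07,"ty":-11.8,"tz":0,"ax":0,"ay":0,"az":-0.18,"jaw":1}]'
python3 -m jog '[{"tx":-1.07,"ty":-11.8,"tz":0,"ax":0,"ay":0,"az":-0.18,"jaw":1},{"tx":-1.07,"ty":-11.8,"tz":0,"ax":0,"ay":0,"az":-0.18,"jaw":1},{"tx":-1.07,"ty":-11.8,"tz":0,"ax":0,"ay":0,"az":-0.18,"jaw":1},{"tx":0,"ty":0,"tz":0,"ax":0,"ay":0,"az":0,"jaw":1}]'
python3 chk.py
```

```text
time_s: 14.55
eef_pos: [612.1, -206.6, 261.4]
ee_rot: [-0.0, 0.999, -0.052, -0.0]
force: [0.1, 0.7, -0.3]
grip_width: 0.198
grip_force: 100.0
time_s: 15.18
eef_pos: [592.8, -152.4, 261.5]
ee_rot: [-0.0, 0.922, 0.388, 0.0]
force: [0.6, 0.5, -1.3]
grip_width: 0.199
grip_force: 100.0
time_s: 15.68
eef_pos: [562.2, -135.5, 261.9]
ee_rot: [0.0, 0.787, 0.616, 0.0]
force: [1.0, 0.3, -0.7]
grip_width: 0.193
grip_force: 100.0
r 65.4 at 76.2, toolx 76.1, z 261.9 J [-0.44  0.41  1.28  0.    1.45 -0.2 ] 15.675
top 375 123.0 rel [-15. -71.] r 72 ang -102
scene 57 114.0 rel [-19.  65.] r 67 ang 106
scene 108 117.0 rel [-62.   7.] r 62 ang 174
scene 430 121.0 rel [ -5. -64.] r 65 ang -95
```

```bash
python3 -m jog '[{"tx":-0.33,"ty":-6.6,"tz":0,"ax":0,"ay":0,"az":-0.1,"jaw":1},{"tx":-0.33,"ty":-6.6,"tz":0,"ax":0,"ay":0,"az":-0.1,"jaw":1},{"tx":-0.33,"ty":-6.6,"tz":0,"ax":0,"ay":0,"az":-0.1,"jaw":1},{"tx":-0.33,"ty":-6.6,"tz":0,"ax":0,"ay":0,"az":-0.1,"jaw":1},{"tx":-0.33,"ty":-6.6,"tz":0,"ax":0,"ay":0,"az":-0.1,"jaw":1}]'
python3 -m jog '[{"tx":-0.33,"ty":-6.6,"tz":0,"ax":0,"ay":0,"az":-0.1,"jaw":1},{"tx":-0.33,"ty":-6.6,"tz":0,"ax":0,"ay":0,"az":-0.1,"jaw":1},{"tx":-0.33,"ty":-6.6,"tz":0,"ax":0,"ay":0,"az":-0.1,"jaw":1},{"tx":-0.33,"ty":-6.6,"tz":0,"ax":0,"ay":0,"az":-0.1,"jaw":1},{"tx":-0.33,"ty":-6.6,"tz":0,"ax":0,"ay":0,"az":-0.1,"jaw":1}]'
python3 -m jog '[{"tx":-0.33,"ty":-6.6,"tz":0,"ax":0,"ay":0,"az":-0.1,"jaw":1},{"tx":-0.33,"ty":-6.6,"tz":0,"ax":0,"ay":0,"az":-0.1,"jaw":1},{"tx":-0.33,"ty":-6.6,"tz":0,"ax":0,"ay":0,"az":-0.1,"jaw":1}]'
python3 chk.py
```

```text
time_s: 16.4
eef_pos: [529.9, -136.3, 261.4]
ee_rot: [0.0, 0.611, 0.792, 0.0]
force: [0.6, 0.3, -0.4]
grip_width: 0.199
grip_force: 100.1
time_s: 17.02
eef_pos: [501.2, -152.3, 261.4]
ee_rot: [0.0, 0.396, 0.918, 0.0]
force: [-0.7, 0.3, -0.1]
grip_width: 0.196
grip_force: 100.0
time_s: 17.4
eef_pos: [489.1, -168.0, 261.4]
ee_rot: [0.0, 0.254, 0.967, 0.0]
force: [0.3, 0.1, -1.1]
grip_width: 0.199
grip_force: 100.0
r 65.3 at 151.6, toolx 150.6, z 261.4 J [-0.56  0.27  1.47  0.    1.4  -1.61] 17.4
scene 105 116.0 rel [-62.   7.] r 62 ang 173
scene 615 122.0 rel [ -7. -59.] r 59 ang -97
```

```bash
python3 -m jog '[{"tx":-0.33,"ty":-6.6,"tz":0,"ax":0,"ay":0,"az":-0.1,"jaw":1},{"tx":-0.33,"ty":-6.6,"tz":0,"ax":0,"ay":0,"az":-0.1,"jaw":1},{"tx":-0.33,"ty":-6.6,"tz":0,"ax":0,"ay":0,"az":-0.1,"jaw":1},{"tx":-0.33,"ty":-6.6,"tz":0,"ax":0,"ay":0,"az":-0.1,"jaw":1},{"tx":-0.33,"ty":-6.6,"tz":0,"ax":0,"ay":0,"az":-0.1,"jaw":1}]'
python3 -m jog '[{"tx":-0.33,"ty":-6.6,"tz":0,"ax":0,"ay":0,"az":-0.1,"jaw":1},{"tx":-0.33,"ty":-6.6,"tz":0,"ax":0,"ay":0,"az":-0.1,"jaw":1},{"tx":-0.33,"ty":-6.6,"tz":0,"ax":0,"ay":0,"az":-0.1,"jaw":1}]'
python3 -m jog '[{"tx":0,"ty":0,"tz":0,"ax":0,"ay":0,"az":0,"jaw":1}]'
python3 chk.py
```

```text
time_s: 18.12
eef_pos: [480.6, -199.3, 261.4]
ee_rot: [0.0, 0.008, 1.0, 0.0]
force: [0.3, 0.1, 0.1]
grip_width: 0.195
grip_force: 100.0
time_s: 18.5
eef_pos: [483.4, -218.9, 261.4]
ee_rot: [0.0, -0.142, 0.99, 0.0]
force: [0.2, 0.1, -0.2]
grip_width: 0.195
grip_force: 100.0
time_s: 18.62
eef_pos: [483.2, -218.9, 261.3]
ee_rot: [-0.0, -0.14, 0.99, 0.0]
force: [0.1, 0.2, 0.1]
grip_width: 0.198
grip_force: 100.0
r 66.4 at -162.5, toolx -163.9, z 261.3 J [-0.65  0.31  1.43  0.    1.41 -2.5 ] 18.625
scene 367 120.0 rel [ -3. -64.] r 64 ang -93
```

View pics/last_scene.png

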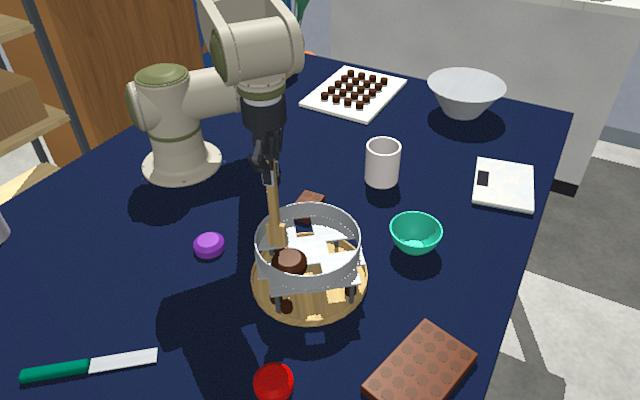

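The plate now shows only the large praline at (290,262), and smalls are visible in the tray at (352,290) and (285,306). I'll lift the paddle and check from above.

```bash
python3 -m jog '[{"tx":0,"ty":0,"tz":-20,"ax":0,"ay":0,"az":0,"jaw":1},{"tx":0,"ty":0,"tz":-30,"ax":0,"ay":0,"az":0,"jaw":1},{"tx":0,"ty":0,"tz":-20,"ax":0,"ay":0,"az":0,"jaw":1}]'
python3 - <<'E'
from h import *
print(to([538.5,202.4,331]))
E
```

```text
time_s: 19.1
eef_pos: [483.1, -218.5, 332.9]
ee_rot: [0.001, -0.141, 0.99, -0.0]
force: [-0.5, -0.3, -1.2]
grip_width: 0.191
grip_force: 100.0
[-170.5  388.8    1.6]
```

```bash
python3 -m jog '[{"tx":-17,"ty":38.9,"tz":0,"ax":0,"ay":0,"az":0,"jaw":1},{"tx":-17,"ty":38.9,"tz":0,"ax":0,"ay":0,"az":0,"jaw":1},{"tx":-17,"ty":38.9,"tz":0,"ax":0,"ay":0,"az":0,"jaw":1},{"tx":-17,"ty":38.9,"tz":0,"ax":0,"ay":0,"az":0,"jaw":1},{"tx":-17,"ty":38.9,"tz":0,"ax":0,"ay":0,"az":0,"jaw":1}]'
python3 -m jog '[{"tx":-17,"ty":38.9,"tz":0,"ax":0,"ay":0,"az":0,"jaw":1},{"tx":-17,"ty":38.9,"tz":0,"ax":0,"ay":0,"az":0,"jaw":1},{"tx":-17,"ty":38.9,"tz":0,"ax":0,"ay":0,"az":0,"jaw":1},{"tx":-17,"ty":38.9,"tz":0,"ax":0,"ay":0,"az":0,"jaw":1},{"tx":-17,"ty":38.9,"tz":0,"ax":0,"ay":0,"az":0,"jaw":1}]'
python3 chk.py; python3 - <<'E'
from h import *
print(to([538.5,202.4,331]))
c=capture("top")
a=c["color"][130:250,300:460,::-1]; b=cv2.imread("pics/last_scene.png")[180:340,220:390]
cv2.imwrite("pics/cmp.png",np.hstack([cv2.resize(a,(430,322),interpolation=3),cv2.resize(b,(342,322),interpolation=3)]))
E
```

```text
time_s: 19.73
eef_pos: [509.7, -6.5, 331.6]
ee_rot: [0.0, -0.141, 0.99, -0.0]
force: [0.6, -0.8, -1.5]
grip_width: 0.197
grip_force: 100.1
time_s: 20.35
eef_pos: [536.5, 204.1, 331.6]
ee_rot: [0.0, -0.141, 0.99, 0.0]
force: [0.0, 0.1, -0.1]
grip_width: 0.202
grip_force: 100.1
r 403.2 at 91.4, toolx -163.8, z 331.6 J [ 0.16  0.38  1.15  0.    1.61 -1.69] 20.35
top 727 123.0 rel [ -7. -59.] r 60 ang -97
scene 346 121.0 rel [ -1. -64.] r 64 ang -91
[-1.2 -4.   0. ]
```

View pics/cmp.png

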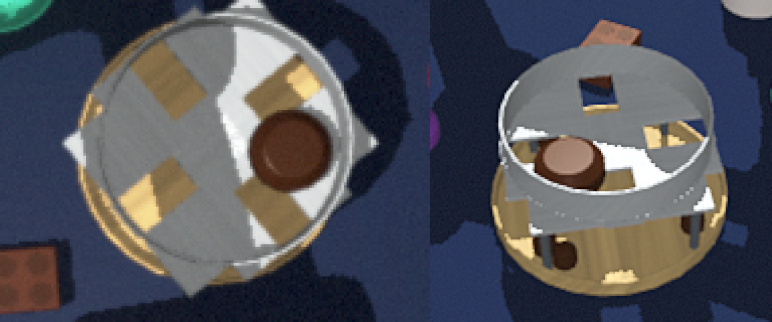

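The plate holds only the large praline (top view, 290,148). Two smalls can be seen under the plate and none lie on the table. Next I'll lower the paddle into the jar.

```bash
python3 -m jog '[{"tx":-1.2,"ty":-4,"tz":20,"ax":0,"ay":0,"az":0,"jaw":1},{"tx":0,"ty":0,"tz":30,"ax":0,"ay":0,"az":0,"jaw":1},{"tx":0,"ty":0,"tz":30,"ax":0,"ay":0,"az":0,"jaw":1},{"tx":0,"ty":0,"tz":30,"ax":0,"ay":0,"az":0,"jaw":1},{"tx":0,"ty":0,"tz":30,"ax":0,"ay":0,"az":0,"jaw":1}]'
python3 -m jog '[{"tx":0,"ty":0,"tz":10,"ax":0,"ay":0,"az":0,"jaw":1},{"tx":0,"ty":0,"tz":3,"ax":0,"ay":0,"az":0,"jaw":1},{"tx":0,"ty":0,"tz":2,"ax":0,"ay":0,"az":0,"jaw":1},{"tx":0,"ty":0,"tz":0,"ax":0,"ay":0,"az":0,"jaw":1}]'
```

```text
time_s: 21.12
eef_pos: [538.9, 197.9, 190.8]
ee_rot: [0.0, -0.141, 0.99, -0.0]
force: [0.8, 0.5, -0.1]
grip_width: 0.198
grip_force: 100.0
time_s: 21.62
eef_pos: [539.2, 198.8, 177.2]
ee_rot: [0.001, -0.142, 0.99, 0.0]
force: [-0.1, 0.1, -0.6]
grip_width: 0.199
grip_force: 100.0
```

```bash
python3 -m jog '[{"tx":0,"ty":0,"tz":0.5,"ax":0,"ay":0,"az":0,"jaw":0},{"tx":0,"ty":0,"tz":0,"ax":0,"ay":0,"az":0,"jaw":-0.5},{"tx":0,"ty":0,"tz":0,"ax":0,"ay":0,"az":0,"jaw":-1},{"tx":0,"ty":0,"tz":0,"ax":0,"ay":0,"az":0,"jaw":-1},{"tx":0,"ty":0,"tz":0,"ax":0,"ay":0,"az":0,"jaw":-1}]'
python3 -m jog '[{"tx":0,"ty":0,"tz":-15,"ax":0,"ay":0,"az":0,"jaw":-1},{"tx":0,"ty":0,"tz":-30,"ax":0,"ay":0,"az":0,"jaw":-1},{"tx":0,"ty":0,"tz":-40,"ax":0,"ay":0,"az":0,"jaw":-1},{"tx":0,"ty":0,"tz":-40,"ax":0,"ay":0,"az":0,"jaw":-1},{"tx":0,"ty":0,"tz":-40,"ax":0,"ay":0,"az":0,"jaw":-1}]'
python3 -m jog '[{"tx":0,"ty":0,"tz":0,"ax":0,"ay":0,"az":0,"jaw":-1},{"tx":0,"ty":0,"tz":0,"ax":0,"ay":0,"az":0,"jaw":-1},{"tx":0,"ty":0,"tz":0,"ax":0,"ay":0,"az":0,"jaw":-1},{"tx":0,"ty":0,"tz":0,"ax":0,"ay":0,"az":0,"jaw":-1},{"tx":0,"ty":0,"tz":0,"ax":0,"ay":0,"az":0,"jaw":-1}]'
python3 - <<'E'
from h import *
save(capture("scene"),"end.png")
E
```

```text
time_s: 22.25
eef_pos: [539.0, 198.8, 176.0]
ee_rot: [0.0, -0.142, 0.99, 0.0]
force: [-0.3, -0.3, -0.3]
grip_width: 1.001
grip_force: 0.0
time_s: 22.88
eef_pos: [538.6, 198.8, 343.6]
ee_rot: [0.001, -0.142, 0.99, 0.0]
force: [0.4, 0.5, 0.6]
grip_width: 0.998
grip_force: 0.0
time_s: 23.5
eef_pos: [538.9, 198.8, 340.7]
ee_rot: [-0.0, -0.142, 0.99, -0.0]
force: [-0.1, 0.1, -0.7]
grip_width: 0.999
grip_force: 0.0
```

View pics/end.png

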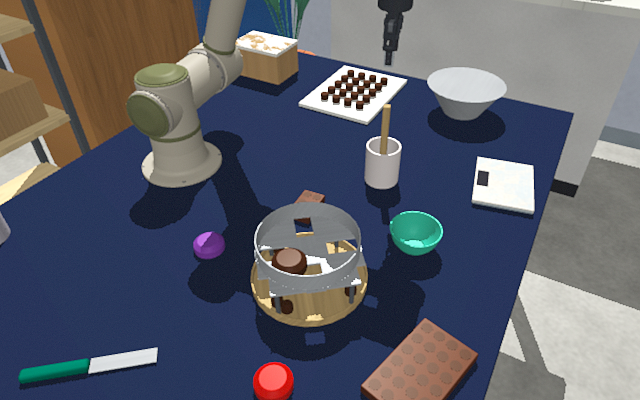

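The paddle stands in the jar at (385,150), the large praline is on the plate at (290,262), and the bowl and mould look unmoved.

```bash
python3 -c "
from rig import finish_job
print(finish_job())"
```

```text
the job is handed in; nothing more can be done
None
```

The job is handed in after about 24 s of the 72 s allowed, with no verdict returned: the plate holds only the large praline, the paddle stands foot down in the jar and the bowl and mould look unmoved, but only two of the four smalls could be seen in the tray (none on the plate, in the openings or on the table).

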